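# Tip a scoop of corks into the bowl

### The job

Pick up the steel scoop by its wooden handle and carry the three corks on it level across to the cream bowl without spilling any or touching them with the gripper. With all three still aboard, rest the scoop's front lip on the bowl's rim for a second so that it bears on it only lightly (a few newtons, never hard), then tip the corks into the bowl with the scoop. Put the empty scoop back down flat on the table, let go of it, and leave the bowl standing about where it was and the other things undisturbed.

Things in the scene. Friction and masses are not known exactly. Their poses are not given: they have to be found in the camera images.
- scoop: flat sheet-steel scoop, 0.13 to 0.24 kg, with a dark wooden bar handle. Origin: under the centre of its bed; +x to the open front lip, +z up. Bed x -55 to +55 mm, 96 mm wide, sheet 3 mm; rear 80 mm flat, front 30 mm bent up 8 degrees: corks roll out if the front dips more, or on jerky motion. Side walls 25 mm high (17 at the lip), rear wall 30 mm, front open
- scoop_grip (a point): middle of the scoop's handle, a level bar from 70 to 165 mm behind the origin, 18 mm wide (y), 22 mm high, underside 27 mm above the table; the point to grip: 115 mm behind the scoop's origin, 38 mm above its underside; grip across the 18 mm width (scoop's y)
- scoop_lip (a point): middle of the scoop's front edge, at the underside: 55 mm ahead of the scoop's origin, 4.5 mm above its underside
- cork_1_mid (a point): a natural wine cork, plain cylinder 24 mm in diameter and 38 mm long, lying on the scoop's bed roughly across it; about 12 g; it rolls freely. This point is its middle
- cork_2_mid (a point): a natural wine cork, plain cylinder 24 mm in diameter and 38 mm long, lying on the scoop's bed roughly across it; about 12 g; it rolls freely. This point is its middle
- cork_3_mid (a point): a natural wine cork, plain cylinder 24 mm in diameter and 38 mm long, lying on the scoop's bed roughly across it; about 12 g; it rolls freely. This point is its middle
- bowl: cream enamelled soup bowl with a dark rim, loose, 0.52 kg (may vary a little); round, 173 mm across the rim, rim 75 mm above the table, walls sloping in to a floor 9 mm up. Origin under its centre; +z up. It can be shoved or tipped by pressing the rim
- matchbox: a matchbox 36 x 53 x 14 mm lying flat on the right; bystander, leave it alone. Origin under its centre
- tealight: a small tea light in a metal cup, 38 mm across, 15 mm high, near the front edge; bystander, leave it alone. Origin under its centre
- spice_jar: a small spice jar with a yellow cap, 45 mm across, 100 mm high, at the right; bystander, leave it alone. Origin under its centre
Not all that is in view belongs to the job. Several things have the shape of the bowl; the one meant has the colours described above. What is shaped like the part that bears cork_1_mid but orange or turquoise is not meant.

How it is judged:
By the outcome, as a careful person would: the job done as asked, in the order asked, and still so for the second after the job is handed in, with the robot touching nothing.
It also fails if it takes over 64 s, if anything falls off the work surface, if the arm or the gripper's body presses on something with over 40 N, if the wrist force passes 120 N, or if a joint passes its speed limit or range.

### The arm

A 7-joint arm with a two-finger parallel gripper is mounted at the origin on a cart in front of the work surface, level with it; the furniture and walls round the work are solid. World frame = base frame: x ahead of the robot, y to its left, z up, the work surface at z = 0. Lengths are in m, angles in rad, forces in N, time in s.
With the tool pointing down it reaches from about 0.35 to 0.9 m from the base axis. Payload 8.1 kg.
Tool frame: the origin (TCP) lies midway between the tips of the shut fingers; the grasp point (between the pads) lies 19 mm behind it; z points along the fingers, y is the line along which they close (so a half turn about z gives the same grasp; the last joint's range is limited). The gripper opens to 92 mm and grips with 3 to 60 N. Pads are 19 mm wide; open, the fingers measure 130 mm over their backs; the gripper's body (75 mm by 190 mm) begins 47 mm behind the grasp point.
Start: joints at [-1.328, 0.434, 0.025, 1.573, -0.012, 1.134, -0.075], TCP at [0.212, 0.588, 0.227] pointing down, gripper open.
Joint ranges: [-2.62, 2.62], [-0.44, 2.09], [-1.27, 1.32], [0.08, 2.57], [-1.32, 4.46], [0.12, 2], [-2.74, 2.74]. Speed limits (rad/s): [2.22, 2.22, 3.01, 3.01, 3.14, 3.14, 3.14].

### API

Orientations are given as a rotation vector (axis times angle).
In Python, from cell import arm gives the robot as it stands.
- The arm moves only by the tool send_rows, never from a script. Its argument "increments" is a list of rows, each a list of 3 entries, a list of its own where there are three numbers: the finger opening in cm, from 0 to 9.18, then the shift along the tool's x, y, z in cm, then the turn, a rotation vector about the tool's x, y, z in rad. A call has 1 to 5 rows; each row shifts and turns the commanded pose from where the row before left it, along the tool's axes as they then stand; what a row does not reach is not made up. A row lasts 1/10 s, in which the tool goes at most 50 mm and 8.59 degrees, less where a joint would pass 70% of its speed; a pose out of reach is approached as far as the arm can. A call is refused whole if a number of a shift passes 5 or a number of a turn 0.15, either way. A call with a gripper value outside its range is refused whole. The fingers move at their own pace and stop on an object; "force" is the grip in N (left out, the last holds). Time passes only in rows, so rows that do not move let the fingers close. It gives the time, the measured TCP pose, the force, the opening and the grip force at its end, in the units of the state.
- arm.observe(): the state, without advancing time (a new reading comes with each control period).
- arm.get_image(name): name is "side" or "top" or "wrist"; returns the picture (480x640x3 uint8, red, green, blue); there is no depth.
- arm.camera_params(name): a dict with "camera_matrix" (3x3 intrinsics, pixels), "R" (3x3) and "t" (3): a world point X has camera coordinates R X + t. Camera axes: x right, y down, z forward; pixel columns grow to the right and rows downward; lengths in m; the calibration is good to about 2 mm. A picture is of the moment at which its call begins: read the wrist's pose just before it. camera_params takes no time and is no camera call; for the wrist camera it gives the pose at the moment of the call.
- arm.sign_off(): hands the job in; it is judged then, once.
The state is a dict: "clock": time; "joints": joint angles; "dq": joint speeds; "joint_efforts": joint torques, N m; "position": TCP position; "ee_rot": TCP orientation; "force": force on the tool from outside, world axes, zero at the start; "ft_torque": the same for the moment, N m; "width": opening from 0.0 (shut) to 1.0 (fully open); "gripper_force": force on a finger pad.
Only numpy, scipy, OpenCV 4.12 (cv2) and the standard library are available. Lean on these libraries where they do the work, as an engineer would, in place of code of your own. Each camera call takes 0.05 s, during which the arm holds its last target. There are 200 camera calls.

## Working session

There is one attempt and no reset: what is moved stays moved. The work goes in short steps, Python scripts to look and compute and a tool call to move; the robot and the scene stay as the last step left them, time stands still between calls to the robot, and variables do not carry over. Pictures are saved under pics/ and viewed, at most 10 in all, crops included, and the job is handed in when it is done.

Besides the shell and the picture viewer there is one more tool, called by a JSON object that holds its "method" and its "body". send_rows: Moves the arm, as the interface text tells. Its arguments: {"type":"object","properties":{"increments":{"type":"array"},"force":{"type":"number"}},"required":["increments"]}

```bash
ls; mkdir -p pics
python3 - <<'E'
from cell import arm
import cv2,numpy as np
s=arm.observe();print({k:np.round(v,3) for k,v in s.items()})
for n in("top","side"):
    p=arm.camera_params(n);print(n,np.round(p['camera_matrix'],1).tolist(),np.round(p['R'],3).tolist(),np.round(p['t'],3))
    cv2.imwrite(f"pics/{n}0.png",arm.get_image(n)[:,:,::-1])
E
```

```text
pics
{'clock': np.float64(0.0), 'joints': array([-1.328,  0.435,  0.025,  1.574, -0.012,  1.134, -0.075]), 'dq': array([ 0.   ,  0.001,  0.   ,  0.001, -0.   ,  0.001,  0.   ]), 'joint_efforts': array([ 1.0000e-03, -6.6785e+01,  9.8500e-01, -3.1445e+01, -6.1000e-02,
        4.3000e-02,  0.0000e+00]), 'position': array([0.212, 0.588, 0.226]), 'ee_rot': array([-5.400e-01, -3.095e+00,  2.000e-03]), 'force': array([-0.192, -0.002,  0.035]), 'ft_torque': array([0.047, 0.025, 0.034]), 'gripper_force': np.float64(0.0), 'width': np.float64(1.002)}
top [[534.2, 0.0, 319.7], [0.0, 534.2, 240.9], [0.0, 0.0, 1.0]] [[-0.013, -1.0, 0.013], [-0.995, 0.012, -0.096], [0.096, -0.014, -0.995]] [0.016 0.528 1.286]
side [[470.3, 0.0, 319.1], [0.0, 470.3, 224.2], [0.0, 0.0, 1.0]] [[-1.0, -0.029, -0.005], [-0.012, 0.563, -0.826], [0.027, -0.826, -0.564]] [0.548 0.028 0.979]
```

View pics/top0.png

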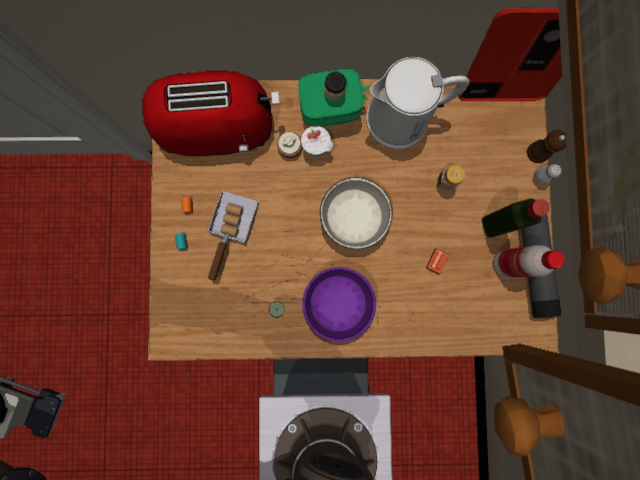

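View pics/side0.png

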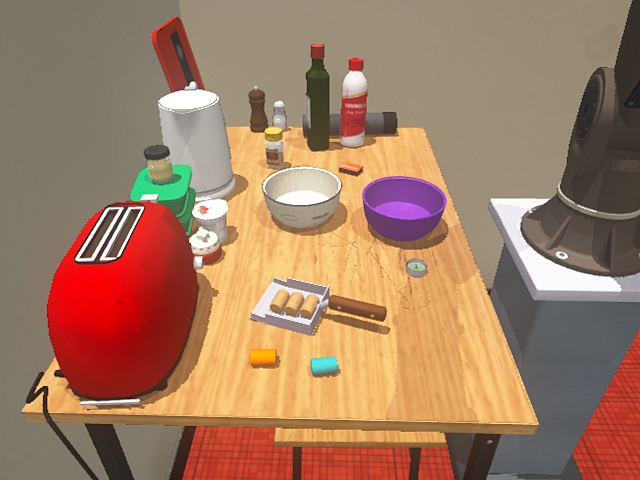

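The top view shows what could be confused:
- **Scoop:** only one, with its bed at about (234,218), its dark handle at about (218,258) and three natural corks at (233,210), (231,219) and (229,229).
- **Bowls:** cream with a dark rim at (356,213), and a purple decoy at (340,304).
- **Decoy corks:** orange at (187,205) and turquoise at (181,241).

I choose the cream bowl and the scoop, and will check both in one close crop.

Run:
```python
import cv2
i=cv2.imread("pics/top0.png")[175:325,195:395]
cv2.imwrite("pics/c1.png",cv2.resize(i,None,fx=4,fy=4,interpolation=cv2.INTER_CUBIC))
```

```text
(no output)
```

View pics/c1.png

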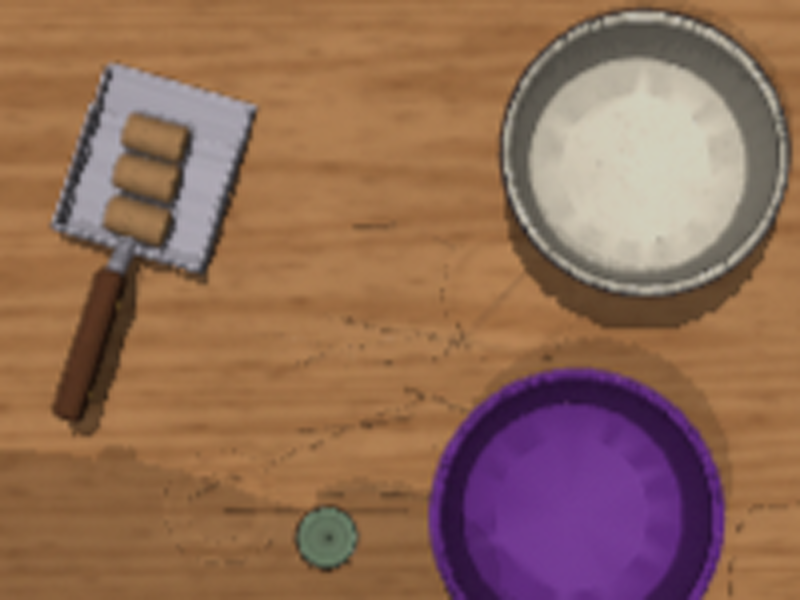

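The crop confirms the choice: the handle axis runs from (112,268) to (68,412), and the lip corners are (112,65) and (257,105). The cream bowl's rim spans 500..789 × 9..297.

```bash
cat > h.py <<'E'
from cell import arm
import cv2,numpy as np
from scipy.spatial.transform import Rotation as Ro
def ray(n,u,v,z,p=None):
    p=p or arm.camera_params(n);K,R,t=(np.array(p[k]) for k in("camera_matrix","R","t"))
    c=-R.T@t;d=R.T@np.linalg.inv(K)@[u,v,1]
    return c+d*(z-c[2])/d[2]
def proj(n,X,p=None):
    p=p or arm.camera_params(n);K,R,t=(np.array(p[k]) for k in("camera_matrix","R","t"))
    q=K@(R@np.array(X)+t);return q[:2]/q[2]
def st():
    s=arm.observe();return s,np.array(s['position']),Ro.from_rotvec(s['ee_rot'])
E
python3 - <<'E'
from h import *
f=lambda u,v,z:ray("top",195+u/4,175+v/4,z)
a,b=f(112,268,.049),f(68,412,.049);d=(a-b);print("handle",a,b,np.linalg.norm(d),np.degrees(np.arctan2(d[1],d[0])))
l,r=f(112,65,.024),f(257,105,.024);print("lip",l,r,np.linalg.norm(l-r),"mid",(l+r)/2)
br,bl=f(205,273,.03),f(55,228,.03);print("rear",(br+bl)/2,np.linalg.norm(br-bl))
u=((l+r)/2-(b+a)/2)[:2];print("yaw",np.degrees(np.arctan2(u[1],u[0])),np.linalg.norm(u))
for c in((500,153),(789,153),(645,9),(645,297)):print("rim",f(*c,.075))
for c in((155,137),(146,176),(138,219)):print("cork",f(*c,.02))
for c in((155,137),(146,176),(138,219)):print("cork",f(*c,.015))
s,p,R=st();print(R.as_matrix().round(3))
p=arm.camera_params("wrist");print(np.round(R.as_matrix().T@np.array(p["R"]).T,3), R.inv().apply(-np.array(p["R"]).T@p["t"]-s["position"]))
E
```

```text
handle [0.52583025 0.24195954 0.049     ] [0.43982228 0.2678001  0.049     ] 0.0898059402519125 -16.722570794621596
lip [0.65428276 0.24666613 0.024     ] [0.6282798  0.15722455 0.024     ] 0.09314477427335487 mid [0.64128128 0.20194534 0.024     ]
rear [0.53826023 0.23425274 0.03      ] 0.09582061862454373
yaw -18.472736075290115 0.16706301201001703
rim [0.58908675 0.00832789 0.075     ]
rim [ 0.5871488  -0.16335767  0.075     ]
rim [ 0.67496137 -0.07945164  0.075     ]
rim [ 0.50239507 -0.07604465  0.075     ]
cork [0.60964661 0.22063176 0.02      ]
cork [0.58539204 0.2261202  0.02      ]
cork [0.5587378 0.2309668 0.02     ]
cork [0.61043639 0.22136918 0.015     ]
cork [0.58608924 0.22687857 0.015     ]
cork [0.55933325 0.23174367 0.015     ]
[[-0.941  0.339 -0.   ]
 [ 0.339  0.941 -0.001]
 [-0.    -0.001 -1.   ]]
[[-0.001 -0.968 -0.251]
 [ 1.    -0.001  0.   ]
 [-0.    -0.251  0.968]] [ 0.06665655 -0.00118418 -0.15887007]
```

{"method": "send_rows", "body": {"increments": [[9, [-1.5, -1, 0.4], [0, 0, 0]], [9, [-3.7, -2.25, 1], [0, 0, 0]], [9, [-3.7, -2.25, 1], [0, 0, 0]], [9, [-3.7, -2.25, 1], [0, 0, 0]], [9, [-3.7, -2.25, 1], [0, 0, 0]]]}}

```text
clock: 0.6
position: [0.332, 0.437, 0.1821]
ee_rot: [-0.54, -3.095, 0.001]
force: [1.8, 0.5, 0.0]
width: 0.98
gripper_force: 0.0
```

{"method": "send_rows", "body": {"increments": [[9, [-3.7, -2.25, 1], [0, 0, 0]], [9, [-3.7, -2.25, 1], [0, 0, 0]], [9, [-3.7, -2.25, 1], [0, 0, 0]], [9, [-3.7, -2.25, 1], [0, 0, 0]], [9, [-3.7, -2.25, 1], [0, 0, 0]]]}}

```text
clock: 1.1
position: [0.4679, 0.2685, 0.1322]
ee_rot: [-0.54, -3.095, 0.0]
force: [0.9, 0.3, -0.5]
width: 0.979
gripper_force: 0.0
```

{"method": "send_rows", "body": {"increments": [[9, [-2, -1.1, 0.6], [0, 0, -0.04]], [9, [0, 0, 0], [0, 0, 0]], [9, [0, 0, 0], [0, 0, 0]]]}}

```text
clock: 1.4
position: [0.4821, 0.2527, 0.1264]
ee_rot: [-0.481, -3.104, 0.001]
force: [0.1, 0.7, 0.3]
width: 0.98
gripper_force: 0.0
```

Run:
```python
from h import *
s,p,R=st();print(s['clock'],p,R.as_matrix().round(3),np.round(s['force'],2),np.round(s['joints'],2))
P=arm.camera_params("wrist");cv2.imwrite("pics/w1.png",arm.get_image("wrist")[:,:,::-1])
o=np.array([.591,.2185]);y=np.radians(-17.5);c,n=np.cos(y),np.sin(y)
for X in((-.165,0,.049),(-.07,0,.049),(-.115,0,.049),(.055,.048,.0245),(.055,-.048,.0245),(-.055,.048,.03),(-.055,-.048,.03)):
    print(X,proj("wrist",[o[0]+c*X[0]-n*X[1],o[1]+n*X[0]+c*X[1],X[2]],P).round(0))
```

```text
1.4 [0.48213266 0.25267662 0.12635856] [[-0.953  0.303 -0.001]
 [ 0.303  0.953 -0.   ]
 [ 0.001 -0.    -1.   ]] [0.14 0.7  0.25] [-0.66  0.41  0.11  1.9  -0.06  0.84  0.74]
(-0.165, 0, 0.049) [320. 167.]
(-0.07, 0, 0.049) [320. 297.]
(-0.115, 0, 0.049) [320. 238.]
(0.055, 0.048, 0.0245) [374. 413.]
(0.055, -0.048, 0.0245) [267. 413.]
(-0.055, 0.048, 0.03) [380. 304.]
(-0.055, -0.048, 0.03) [260. 304.]
```

View pics/w1.png

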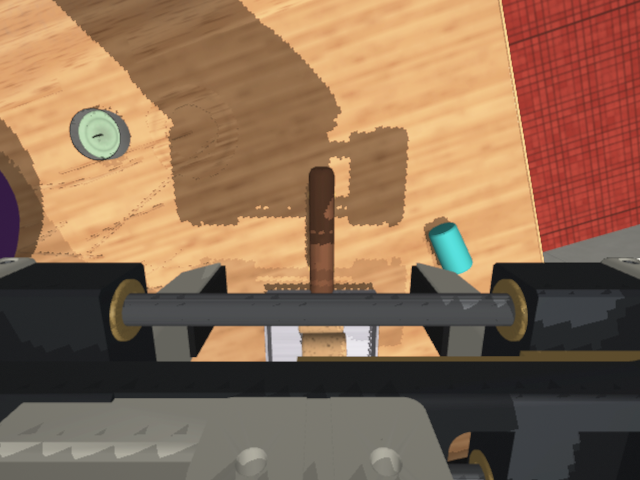

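The wrist view shows the handle as a vertical bar centred at column 321, with its rear end at (321,168). The prediction was (320,167), so the pose is good. I'll descend and grip.

{"method": "send_rows", "body": {"increments": [[6, [0, 0, 3], [0, 0, 0]], [4, [0, 0, 3], [0, 0, 0]], [4, [0, 0, 2.5], [0, 0, 0]], [4, [0, 0, 1.5], [0, 0, 0]], [4, [0, 0, 0.7], [0, 0, 0]]], "force": 30}}

```text
clock: 1.95
position: [0.4806, 0.2542, 0.0185]
ee_rot: [-0.475, -3.104, 0.001]
force: [0.5, 0.1, 0.8]
width: 0.592
gripper_force: 0.0
```

{"method": "send_rows", "body": {"increments": [[3, [0, 0, 0], [0, 0, 0]], [2.5, [0, 0, 0], [0, 0, 0]], [2.1, [0, 0, 0], [0, 0, 0]], [1.8, [0, 0, 0], [0, 0, 0]], [1.5, [0, 0, 0], [0, 0, 0]]]}}

```text
clock: 2.45
position: [0.4827, 0.2534, 0.0204]
ee_rot: [0.478, 3.104, 0.002]
force: [-1.1, 0.5, 2.1]
width: 0.192
gripper_force: 29.9
```

{"method": "send_rows", "body": {"increments": [[1, [0, 0, 0], [0, 0, 0]], [0.5, [0, 0, 0], [0, 0, 0]], [0, [0, 0, 0], [0, 0, 0]], [0, [0, 0, 0], [0, 0, 0]]], "force": 58}}

```text
clock: 2.85
position: [0.4826, 0.2534, 0.0202]
ee_rot: [0.478, 3.104, 0.001]
force: [-0.8, 1.5, 6.1]
width: 0.191
gripper_force: 57.9
```

Run:
```python
from h import *
s,p,R=st();print(s['clock'],p,R.as_matrix().round(3),np.round(s['force'],2),np.round(s['ft_torque'],2),s['width']*9.18,s['gripper_force'])
```

```text
2.85 [0.48260713 0.25339004 0.02015165] [[-0.954  0.301  0.001]
 [ 0.301  0.954  0.001]
 [-0.     0.001 -1.   ]] [-0.83  1.54  6.1 ] [ 0.19 -0.02 -0.05] 1.7488390771680715 57.92595148086548
```

{"method": "send_rows", "body": {"increments": [[0, [0, 0, -0.1], [0, 0, 0]], [0, [0, 0, -0.2], [0, 0, 0]], [0, [0, 0, -0.3], [0, 0, 0]], [0, [0, 0, -0.4], [0, 0, 0]], [0, [0, 0, -0.5], [0, 0, 0]]]}}

```text
clock: 3.35
position: [0.4821, 0.2528, 0.0349]
ee_rot: [-0.479, -3.104, 0.001]
force: [-0.2, -0.8, -2.4]
width: 0.191
gripper_force: 57.9
```

{"method": "send_rows", "body": {"increments": [[0, [0, 0, -0.5], [0, 0, 0]], [0, [0, 0, -0.4], [0, 0, 0]], [0, [0, 0, -0.2], [0, 0, 0]], [0, [0, 0, 0], [0, 0, 0]], [0, [0, 0, 0], [0, 0, 0]]]}}

```text
clock: 3.85
position: [0.4822, 0.253, 0.0457]
ee_rot: [-0.479, -3.105, -0.0]
force: [-0.1, -0.2, -1.6]
width: 0.193
gripper_force: 57.9
```

Run:
```python
from h import *
s,p,R=st();print(s['clock'],p,R.as_matrix().round(3),np.round(s['force'],2),np.round(s['ft_torque'],2),s['width']*9.18,s['gripper_force'])
a=arm.get_image("side")[:,:,::-1];cv2.imwrite("pics/s1f.png",a);cv2.imwrite("pics/s1.png",cv2.resize(a[230:380,230:430],None,fx=4,fy=4,interpolation=cv2.INTER_CUBIC))
```

```text
3.85 [0.48224811 0.25298841 0.04571178] [[-0.954  0.301 -0.   ]
 [ 0.301  0.954  0.   ]
 [ 0.     0.    -1.   ]] [-0.13 -0.17 -1.61] [0.06 0.12 0.02] 1.7748136556553258 57.92193531990051
```

View pics/s1.png

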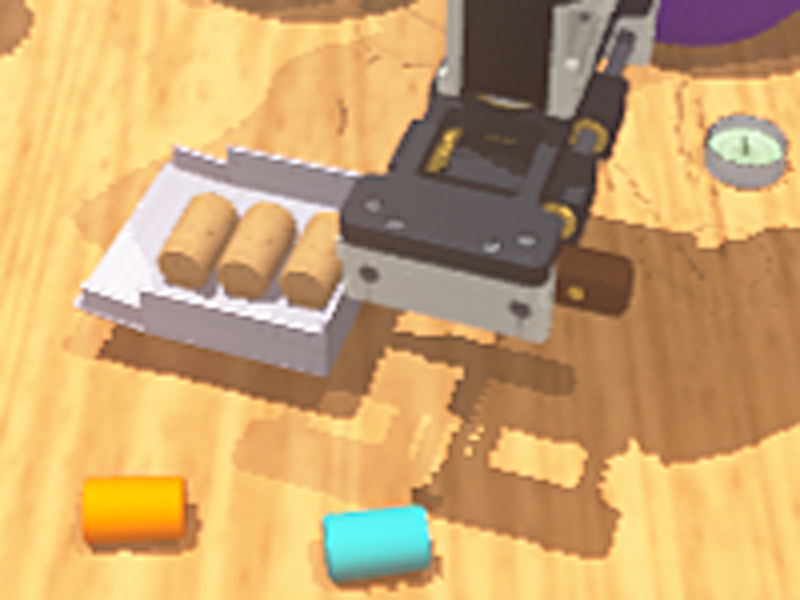

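The side view shows the scoop lifted with all three corks aboard. The near lip corner is at crop (77,305) and the near rear bottom corner at crop (328,376). I'll check the pitch.

Run:
```python
from h import *
s,p,R=st();M=R.as_matrix();X=-M[:,0];Y=M[:,1]
g=p+np.array([0,0,.019])
for th in(-4,-2,0,2,4):
    t=np.radians(th);r=[]
    for q in((.055,.048,.0045),(-.055,.048,0)):
        a,b=q[0]+.1145,q[2]-.038
        # dz ref: scoop rel. to grasp point as grasped: g_z at grasp .0392
        b=q[2]-.0392
        r.append(proj("side",g+X*(a*np.cos(t)+b*np.sin(t))+Y*q[1]+np.array([0,0,-a*np.sin(t)+b*np.cos(t)])))
    print(th,np.round(r,1).tolist())
print("seen",[230+77/4,230+305/4],[230+328/4,230+376/4])
```

```text
-4 [[246.3, 300.3], [309.2, 321.5]]
-2 [[247.1, 303.1], [310.0, 322.7]]
0 [[248.0, 305.9], [310.8, 323.8]]
2 [[249.1, 308.7], [311.6, 324.9]]
4 [[250.2, 311.5], [312.5, 326.0]]
seen [249.25, 306.25] [312.0, 324.0]
```

{"method": "send_rows", "body": {"increments": [[0, [0, 0, -0.4], [0, -0.01, 0]], [0, [0, 0, -0.8], [0, -0.01, 0]], [0, [0, 0, -1.1], [0, -0.01, 0]], [0, [0, 0, -1.2], [0, 0, 0]], [0, [0, 0, -1.1], [0, 0, 0]]]}}

```text
clock: 4.4
position: [0.4815, 0.2536, 0.0933]
ee_rot: [0.473, 3.075, -0.006]
force: [0.2, -0.4, -1.6]
width: 0.194
gripper_force: 57.9
```

{"method": "send_rows", "body": {"increments": [[0, [0, 0, -0.9], [0, 0, 0]], [0, [0, 0, -0.6], [0, 0, 0]], [0, [0, 0, -0.3], [0, 0, 0.01]], [0, [0, 0, 0], [0, 0, 0.02]], [0, [0, 0, 0], [0.001, 0, 0.035]]]}}

```text
clock: 4.9
position: [0.4807, 0.2532, 0.1094]
ee_rot: [0.577, 3.058, -0.008]
force: [0.1, 0.4, -0.8]
width: 0.193
gripper_force: 57.9
```

{"method": "send_rows", "body": {"increments": [[0, [0, 0, 0], [0.0015, 0, 0.05]], [0, [0, 0, 0], [0.0015, 0, 0.05]], [0, [0, 0, 0], [0.0015, 0, 0.05]], [0, [0, 0, 0], [0.0015, 0, 0.05]], [0, [0, 0, 0], [0.0015, 0, 0.05]]]}}

```text
clock: 5.4
position: [0.4806, 0.2533, 0.1091]
ee_rot: [0.956, 2.963, -0.014]
force: [0.6, 0.0, -1.8]
width: 0.189
gripper_force: 57.9
```

{"method": "send_rows", "body": {"increments": [[0, [0, 0, 0], [0.0015, 0, 0.05]], [0, [0, 0, 0], [0.0015, 0, 0.05]], [0, [0, 0, 0], [0.0015, 0, 0.05]], [0, [0, 0, 0], [0.0015, 0, 0.05]], [0, [0, 0, 0], [0.0015, 0, 0.05]]]}}

```text
clock: 5.9
position: [0.4806, 0.2533, 0.1091]
ee_rot: [1.319, 2.822, -0.02]
force: [-0.5, -0.0, -1.3]
width: 0.191
gripper_force: 57.9
```

Run:
```python
from h import *
s,p,R=st();print(s['clock'],p,R.as_matrix().round(3),np.round(s['force'],2),np.round(s['joints'],2),s['width']*9.18,s['gripper_force'])
a=arm.get_image("side")[:,:,::-1];cv2.imwrite("pics/s2.png",cv2.resize(a[180:330,200:400],None,fx=4,fy=4,interpolation=cv2.INTER_CUBIC))
```

```text
5.9 [0.4805935  0.25325794 0.10914718] [[-0.641  0.767  0.019]
 [ 0.767  0.642 -0.023]
 [-0.029 -0.    -1.   ]] [-0.47 -0.04 -1.28] [-0.81  0.44  0.28  1.93 -0.12  0.79  0.23] 1.753827013655801 57.920697927474976
```

View pics/s2.png

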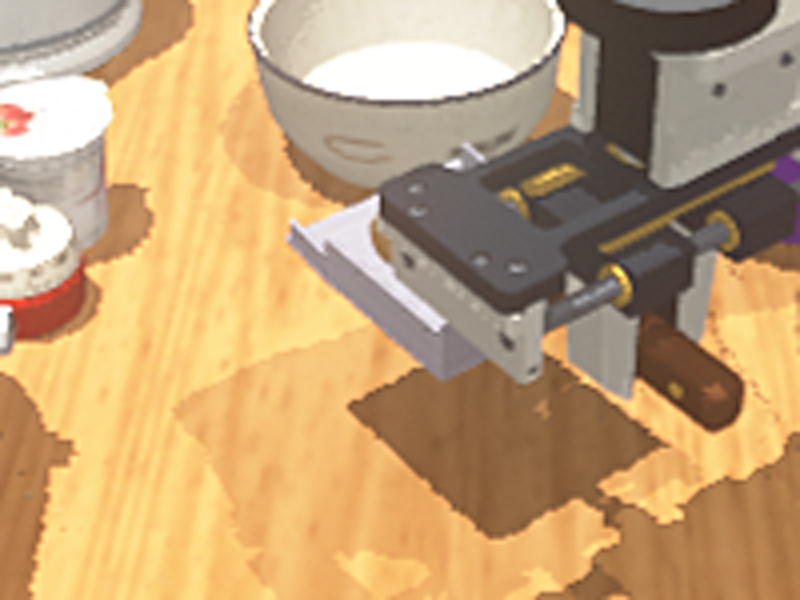

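Going well: the scoop is level in the air and its lip edge is clear. The gripper hides most of the corks. I'll continue the turn and move across.

{"method": "send_rows", "body": {"increments": [[0, [0, 0, 0], [0.0015, 0, 0.05]], [0, [0, 0, 0], [0.0015, 0, 0.05]], [0, [0, 0, 0], [0.0015, 0, 0.05]], [0, [0, 0, 0], [0.0015, 0, 0.05]], [0, [0, 0, 0], [0.0015, 0, 0.05]]]}}

```text
clock: 6.45
position: [0.4806, 0.2533, 0.1093]
ee_rot: [1.659, 2.638, -0.024]
force: [-0.8, -0.2, -3.0]
width: 0.192
gripper_force: 57.9
```

{"method": "send_rows", "body": {"increments": [[0, [0, 0, 0], [0.0015, 0, 0.05]], [0, [0, 0, 0], [0.0015, 0, 0.05]], [0, [0, 0, 0], [0.0015, 0, 0.05]], [0, [0, 0, 0], [0.0015, 0, 0.05]], [0, [0, 0, 0], [0.0015, 0, 0.05]]]}}

```text
clock: 6.95
position: [0.4807, 0.2534, 0.1093]
ee_rot: [1.977, 2.412, -0.029]
force: [-0.2, 0.7, -1.8]
width: 0.188
gripper_force: 57.9
```

{"method": "send_rows", "body": {"increments": [[0, [0, 0.1, 0], [0.0015, 0, 0.05]], [0, [0, 0.3, 0], [0.0015, 0, 0.05]], [0, [0, 0.6, 0], [0.001, 0, 0.035]], [0, [-0.1, 0.9, 0], [0.001, 0, 0.035]], [0, [-0.2, 1.1, 0], [0, 0, 0.02]]]}}

```text
clock: 7.45
position: [0.5115, 0.2528, 0.1097]
ee_rot: [2.197, 2.215, -0.031]
force: [0.6, -0.2, -2.0]
width: 0.191
gripper_force: 57.9
```

{"method": "send_rows", "body": {"increments": [[0, [-0.4, 1.2, 0], [0, 0, 0]], [0, [-0.5, 1.2, 0], [0, 0, 0]], [0, [-0.5, 1.2, 0], [0, 0, 0]], [0, [-0.5, 1.2, 0], [0, 0, 0]], [0, [-0.5, 1.0, 0], [0, 0, 0]]]}}

```text
clock: 7.95
position: [0.5704, 0.2283, 0.1106]
ee_rot: [2.196, 2.216, -0.031]
force: [0.2, 0.7, -2.4]
width: 0.196
gripper_force: 57.9
```

{"method": "send_rows", "body": {"increments": [[0, [-0.5, 0.8, 0], [0, 0, 0]], [0, [-0.4, 0.6, 0], [0, 0, 0]], [0, [-0.3, 0.3, 0], [0, 0, 0]], [0, [-0.2, 0.1, 0], [0, 0, 0]], [0, [0, 0, 0], [0, 0, 0]]]}}

```text
clock: 8.45
position: [0.5871, 0.2151, 0.111]
ee_rot: [2.196, 2.216, -0.031]
force: [-1.1, 0.3, -1.8]
width: 0.189
gripper_force: 57.9
```

```bash
cat >> h.py <<'E'
def rep():
    s,p,R=st();M=R.as_matrix();X=-M[:,0];Z=-M[:,2];print(round(s['clock'],2),"tcp",p.round(4),"lip",(p+.1695*X-.0157*Z).round(4),"scoopx",X.round(3),"y",M[:,1].round(3),"F",np.round(s['force'],2),np.round(s['joints'],2),round(s['gripper_force'],1))
E
python3 - <<'E'
from h import *
rep()
s,p,R=st();print(np.round(s['ft_torque'],2))
for n in("side","top"):
    a=arm.get_image(n)[:,:,::-1];cv2.imwrite(f"pics/{n}3.png",a)
a=cv2.imread("pics/side3.png")[150:270,220:380];b=cv2.imread("pics/top3.png")[150:270,230:390]
cv2.imwrite("pics/m3.png",cv2.resize(np.vstack([a,b]),None,fx=2.5,fy=2.5,interpolation=cv2.INTER_CUBIC))
E
```

```text
8.45 tcp [0.5871 0.2151 0.111 ] lip [0.5886 0.0452 0.1003] scoopx [ 0.009 -1.     0.029] y [1.    0.009 0.001] F [-1.08  0.28 -1.78] [-0.75  0.58  0.45  1.72 -0.27  0.92 -0.19] 57.9
[ 0.12  0.06 -0.05]
```

View pics/m3.png

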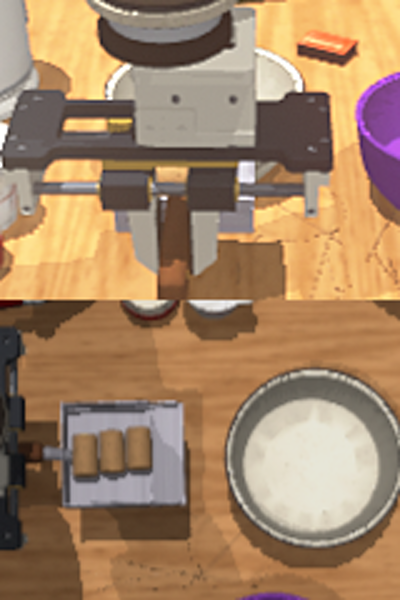

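In the top view the three corks sit together against the rear wall. The lip is at about (304,212), which gives y=0.045 and matches the kinematics, and the bowl's rim starts at column 321. I'll advance and lower onto the rim.

{"method": "send_rows", "body": {"increments": [[0, [-0.1, 0, 0], [0, 0, 0]], [0, [-0.2, 0, 0], [0, 0, 0]], [0, [-0.3, 0, 0], [0, 0, 0]], [0, [-0.4, 0, 0.1], [0, 0, 0]], [0, [-0.5, 0, 0.2], [0, 0, 0]]]}}

```text
clock: 9.05
position: [0.5874, 0.1999, 0.1085]
ee_rot: [2.196, 2.217, -0.03]
force: [-0.6, -0.7, -1.9]
width: 0.191
gripper_force: 57.9
```

{"method": "send_rows", "body": {"increments": [[0, [-0.6, 0, 0.2], [0, 0, 0]], [0, [-0.6, 0, 0.2], [0, 0, 0]], [0, [-0.5, 0, 0.2], [0, 0, 0]], [0, [-0.4, 0, 0.2], [0, 0, 0]], [0, [-0.3, 0, 0.2], [0, 0, 0]]]}}

```text
clock: 9.55
position: [0.5876, 0.1754, 0.099]
ee_rot: [2.196, 2.216, -0.031]
force: [-1.4, 0.2, -1.7]
width: 0.192
gripper_force: 57.9
```

{"method": "send_rows", "body": {"increments": [[0, [-0.2, 0, 0.2], [0, 0, 0]], [0, [-0.1, 0, 0.2], [0, 0, 0]], [0, [0, 0, 0.1], [0, 0, 0]], [0, [0, 0, 0], [0, 0, 0]], [0, [0, 0, 0], [0, 0, 0]]]}}

```text
clock: 10.05
position: [0.5876, 0.1731, 0.0942]
ee_rot: [2.196, 2.217, -0.031]
force: [-0.1, 0.3, -1.3]
width: 0.191
gripper_force: 57.9
```

Run:
```python
from h import *
for i in range(2): rep()
```

```text
10.05 tcp [0.5876 0.1731 0.0942] lip [0.5893 0.0032 0.0834] scoopx [ 0.01  -1.     0.029] y [1.    0.01  0.001] F [-0.08  0.31 -1.32] [-0.69  0.58  0.44  1.77 -0.28  0.87 -0.12] 57.9
10.05 tcp [0.5876 0.1731 0.0942] lip [0.5893 0.0032 0.0834] scoopx [ 0.01  -1.     0.029] y [1.    0.01  0.001] F [-0.08  0.31 -1.32] [-0.69  0.58  0.44  1.77 -0.28  0.87 -0.12] 57.9
```

{"method": "send_rows", "body": {"increments": [[0, [0, 0, 0.1], [0, 0, 0]], [0, [0, 0, 0.15], [0, 0, 0]], [0, [0, 0, 0.15], [0, 0, 0]], [0, [0, 0, 0.1], [0, 0, 0]], [0, [0, 0, 0], [0, 0, 0]]]}}

```text
clock: 10.55
position: [0.5875, 0.1727, 0.089]
ee_rot: [2.196, 2.217, -0.031]
force: [-0.9, 0.5, -1.2]
width: 0.195
gripper_force: 57.9
```

{"method": "send_rows", "body": {"increments": [[0, [0, 0, 0.05], [0, 0, 0]], [0, [0, 0, 0], [0, 0, 0]]]}}

```text
clock: 10.75
position: [0.5877, 0.1727, 0.0887]
ee_rot: [2.196, 2.216, -0.031]
force: [0.2, 0.1, -1.6]
width: 0.195
gripper_force: 57.9
```

{"method": "send_rows", "body": {"increments": [[0, [0, 0, 0.05], [0, 0, 0]], [0, [0, 0, 0], [0, 0, 0]]]}}

```text
clock: 10.95
position: [0.5876, 0.1726, 0.0882]
ee_rot: [2.196, 2.217, -0.031]
force: [0.1, -1.0, -1.9]
width: 0.187
gripper_force: 57.9
```

Run:
```python
from h import *
rep();s,p,R=st();print(np.round(s['ft_torque'],2))
```

```text
10.95 tcp [0.5876 0.1726 0.0882] lip [0.5892 0.0028 0.0774] scoopx [ 0.009 -1.     0.029] y [1.    0.009 0.001] F [ 0.09 -0.96 -1.9 ] [-0.69  0.59  0.44  1.77 -0.28  0.85 -0.11] 57.9
[0.14 0.04 0.02]
```

{"method": "send_rows", "body": {"increments": [[0, [0, 0, 0.05], [0, 0, 0]], [0, [0, 0, 0], [0, 0, 0]]]}}

```text
clock: 11.15
position: [0.5876, 0.1726, 0.0877]
ee_rot: [2.196, 2.217, -0.031]
force: [-0.2, 0.3, -1.1]
width: 0.192
gripper_force: 57.9
```

{"method": "send_rows", "body": {"increments": [[0, [0, 0, 0.05], [0, 0, 0]], [0, [0, 0, 0], [0, 0, 0]]]}}

```text
clock: 11.35
position: [0.5876, 0.1726, 0.0872]
ee_rot: [2.196, 2.217, -0.031]
force: [0.1, -0.0, -1.2]
width: 0.191
gripper_force: 57.9
```

{"method": "send_rows", "body": {"increments": [[0, [0, 0, 0.05], [0, 0, 0]], [0, [0, 0, 0], [0, 0, 0]]]}}

```text
clock: 11.55
position: [0.5877, 0.1726, 0.0867]
ee_rot: [2.196, 2.217, -0.031]
force: [0.5, 0.1, -1.7]
width: 0.189
gripper_force: 57.9
```

Run:
```python
from h import *
rep();s,p,R=st();print(np.round(s['ft_torque'],2))
```

```text
11.55 tcp [0.5877 0.1726 0.0867] lip [0.5893 0.0028 0.0759] scoopx [ 0.009 -1.     0.029] y [1.    0.009 0.001] F [ 0.47  0.12 -1.73] [-0.69  0.59  0.44  1.78 -0.28  0.85 -0.11] 57.9
[0.08 0.11 0.01]
```

{"method": "send_rows", "body": {"increments": [[0, [0, 0, 0.05], [0, 0, 0]], [0, [0, 0, 0], [0, 0, 0]]]}}

```text
clock: 11.75
position: [0.5877, 0.1727, 0.0863]
ee_rot: [2.196, 2.217, -0.031]
force: [0.1, 0.3, -1.0]
width: 0.195
gripper_force: 57.9
```

{"method": "send_rows", "body": {"increments": [[0, [0, 0, 0.05], [0, 0, 0]], [0, [0, 0, 0], [0, 0, 0]]]}}

```text
clock: 11.95
position: [0.5877, 0.1727, 0.0858]
ee_rot: [2.196, 2.217, -0.03]
force: [-0.2, 1.2, -0.4]
width: 0.194
gripper_force: 57.9
```

Run:
```python
from h import *
rep();s,p,R=st();print(np.round(s['ft_torque'],2))
```

```text
11.95 tcp [0.5877 0.1727 0.0858] lip [0.5893 0.0028 0.075 ] scoopx [ 0.009 -1.     0.029] y [1.    0.01  0.001] F [-0.22  1.18 -0.4 ] [-0.69  0.59  0.44  1.78 -0.28  0.85 -0.11] 57.9
[0.04 0.07 0.04]
```

{"method": "send_rows", "body": {"increments": [[0, [0, 0, 0.05], [0, 0, 0]], [0, [0, 0, 0], [0, 0, 0]]]}}

```text
clock: 12.15
position: [0.5877, 0.1728, 0.0853]
ee_rot: [2.196, 2.217, -0.03]
force: [-0.0, 1.8, 0.8]
width: 0.196
gripper_force: 57.9
```

Run:
```python
from h import *
rep();s,p,R=st();print(np.round(s['ft_torque'],2))
```

```text
12.15 tcp [0.5877 0.1728 0.0853] lip [0.5894 0.0029 0.0745] scoopx [ 0.01  -1.     0.029] y [1.    0.01  0.001] F [-0.01  1.75  0.76] [-0.69  0.59  0.44  1.78 -0.28  0.85 -0.11] 57.9
[0.02 0.09 0.03]
```

Contact: Fz has risen from about -1.6 to +0.8, so the lip bears about 2.4 N. I'll hold for a bit over a second.

{"method": "send_rows", "body": {"increments": [[0, [0, 0, 0], [0, 0, 0]], [0, [0, 0, 0], [0, 0, 0]], [0, [0, 0, 0], [0, 0, 0]], [0, [0, 0, 0], [0, 0, 0]], [0, [0, 0, 0], [0, 0, 0]]]}}

```text
clock: 12.65
position: [0.5877, 0.1727, 0.0853]
ee_rot: [2.196, 2.217, -0.03]
force: [-0.1, 2.3, 0.6]
width: 0.189
gripper_force: 57.9
```

{"method": "send_rows", "body": {"increments": [[0, [0, 0, 0], [0, 0, 0]], [0, [0, 0, 0], [0, 0, 0]], [0, [0, 0, 0], [0, 0, 0]], [0, [0, 0, 0], [0, 0, 0]], [0, [0, 0, 0], [0, 0, 0]]]}}

```text
clock: 13.15
position: [0.5877, 0.1727, 0.0853]
ee_rot: [2.196, 2.217, -0.031]
force: [-0.3, 3.0, 1.8]
width: 0.191
gripper_force: 57.9
```

{"method": "send_rows", "body": {"increments": [[0, [0, 0, 0], [0, 0, 0]], [0, [0, 0, 0], [0, 0, 0]], [0, [0, 0, 0], [0, 0, 0]], [0, [0, 0, 0], [0, 0, 0]], [0, [0, 0, 0], [0, 0, 0]]]}}

```text
clock: 13.65
position: [0.5876, 0.1726, 0.0852]
ee_rot: [2.196, 2.217, -0.031]
force: [0.2, 3.9, 1.7]
width: 0.193
gripper_force: 57.9
```

Run:
```python
from h import *
rep()
a=arm.get_image("top")[:,:,::-1];cv2.imwrite("pics/top4.png",cv2.resize(a[160:260,230:400],None,fx=4,fy=4,interpolation=cv2.INTER_CUBIC))
```

```text
13.65 tcp [0.5876 0.1726 0.0852] lip [0.5893 0.0027 0.0744] scoopx [ 0.009 -1.     0.029] y [1.    0.009 0.001] F [0.19 3.87 1.65] [-0.69  0.59  0.44  1.78 -0.28  0.85 -0.11] 57.9
```

View pics/top4.png

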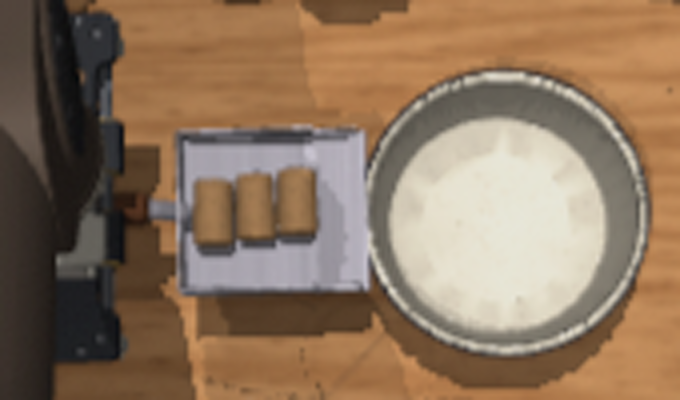

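All three corks are still aboard, and the lip edge (crop column 368) overlaps the near rim, which spans columns 360–368. The bowl's right edge hasn't moved from column 392. Bearing force was about 3–4 N for 1.5 s. Now I'll lift, advance and tip.

{"method": "send_rows", "body": {"increments": [[0, [0, 0, -0.1], [0, 0, 0]], [0, [0, 0, -0.2], [0, 0, 0]], [0, [0, 0, -0.4], [0, 0, 0]], [0, [-0.1, 0, -0.4], [0, 0, 0]], [0, [-0.2, 0, -0.4], [0, 0, 0]]]}}

```text
clock: 14.2
position: [0.5876, 0.1698, 0.1006]
ee_rot: [2.196, 2.216, -0.031]
force: [0.5, -0.3, -1.9]
width: 0.194
gripper_force: 57.9
```

{"method": "send_rows", "body": {"increments": [[0, [-0.3, 0, -0.2], [0, 0, 0]], [0, [-0.4, 0, -0.1], [0, 0, 0]], [0, [-0.5, 0, 0], [0, 0, 0]], [0, [-0.6, 0, 0], [0, 0, 0]], [0, [-0.6, 0, 0], [0, 0, 0]]]}}

```text
clock: 14.7
position: [0.5878, 0.1453, 0.1039]
ee_rot: [2.196, 2.216, -0.031]
force: [0.2, 0.3, -2.8]
width: 0.193
gripper_force: 57.9
```

{"method": "send_rows", "body": {"increments": [[0, [-0.6, 0, 0], [0, 0, 0]], [0, [-0.5, 0, 0], [0, 0, 0]], [0, [-0.4, 0, 0], [0, 0, 0]], [0, [-0.3, 0, 0], [0, 0, 0]], [0, [-0.2, 0, 0], [0, 0, 0]]]}}

```text
clock: 15.2
position: [0.5881, 0.1258, 0.1046]
ee_rot: [2.196, 2.216, -0.031]
force: [-0.0, 0.5, -1.7]
width: 0.193
gripper_force: 57.9
```

Run:
```python
from h import *
rep()
```

```text
15.2 tcp [0.5881 0.1258 0.1046] lip [ 0.5897 -0.044   0.0938] scoopx [ 0.009 -1.     0.029] y [1.    0.009 0.001] F [-0.04  0.55 -1.65] [-0.63  0.55  0.45  1.79 -0.27  0.87 -0.05] 57.9
```

{"method": "send_rows", "body": {"increments": [[0, [-0.05, 0, -0.4], [0, 0.025, 0]], [0, [-0.08, 0, -0.8], [0, 0.05, 0]], [0, [-0.08, 0, -0.8], [0, 0.05, 0]], [0, [-0.08, 0, -0.8], [0, 0.05, 0]], [0, [-0.08, 0, -0.8], [0, 0.05, 0]]]}}

```text
clock: 15.7
position: [0.5883, 0.1202, 0.1412]
ee_rot: [-2.107, -2.128, -0.213]
force: [-0.8, -0.3, -2.2]
width: 0.196
gripper_force: 57.9
```

{"method": "send_rows", "body": {"increments": [[0, [-0.08, 0, -0.8], [0, 0.05, 0]], [0, [-0.08, 0, -0.8], [0, 0.05, 0]], [0, [-0.08, 0, -0.8], [0, 0.05, 0]], [0, [-0.08, 0, -0.8], [0, 0.05, 0]], [0, [-0.08, 0, -0.8], [0, 0.05, 0]]]}}

```text
clock: 16.2
position: [0.5886, 0.1043, 0.1783]
ee_rot: [-1.963, -1.982, -0.451]
force: [-0.3, -0.8, -1.4]
width: 0.188
gripper_force: 57.9
```

{"method": "send_rows", "body": {"increments": [[0, [-0.08, 0, -0.8], [0, 0.05, 0]], [0, [-0.08, 0, -0.8], [0, 0.05, 0]], [0, [-0.08, 0, -0.8], [0, 0.05, 0]], [0, [-0.05, 0, -0.4], [0, 0.025, 0]], [0, [0, 0, 0], [0, 0, 0]]]}}

```text
clock: 16.7
position: [0.5887, 0.0868, 0.2002]
ee_rot: [-1.859, -1.873, -0.598]
force: [0.6, 0.5, -1.7]
width: 0.193
gripper_force: 57.9
```

Run:
```python
from h import *
rep()
a=arm.get_image("top")[:,:,::-1][150:270,240:400];b=arm.get_image("side")[:,:,::-1][140:260,220:380]
cv2.imwrite("pics/m5.png",cv2.resize(np.hstack([a,b]),None,fx=2.5,fy=2.5,interpolation=cv2.INTER_CUBIC))
```

```text
16.7 tcp [0.5887 0.0868 0.2002] lip [ 0.5897 -0.0419  0.0888] scoopx [ 0.006 -0.813 -0.582] y [1.    0.007 0.001] F [ 0.63  0.52 -1.69] [-0.02  0.49  0.21  1.75 -0.78  1.17  0.6 ] 57.9
```

View pics/m5.png

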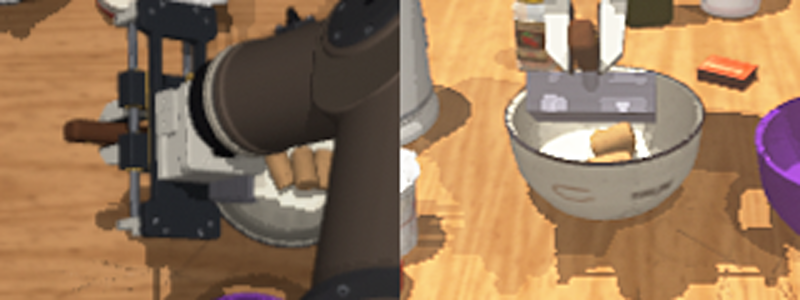

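Both views show the corks in the cream bowl: top crop (278,170), (302,168) and (325,165), with the scoop empty and the bowl in place. I'll level the scoop, retreat and set it down near (0.56, 0.25).

{"method": "send_rows", "body": {"increments": [[0, [0.1, 0, 0.6], [0, -0.05, 0]], [0, [0.15, 0, 1.5], [0, -0.1, 0]], [0, [0.15, 0, 1.5], [0, -0.1, 0]], [0, [0.15, 0, 1.5], [0, -0.1, 0]], [0, [0.15, 0, 1.5], [0, -0.1, 0]]]}}

```text
clock: 17.3
position: [0.5883, 0.1247, 0.1444]
ee_rot: [-2.122, -2.148, -0.183]
force: [0.7, 0.3, -1.2]
width: 0.189
gripper_force: 57.9
```

{"method": "send_rows", "body": {"increments": [[0, [0.15, 0, 1.5], [0, -0.1, 0]], [0, [0.5, 0, 0.5], [0, -0.05, 0]], [0, [1.5, 0, 0], [0, -0.02, 0]], [0, [2.5, 0, 0], [0, 0, 0]], [0, [2.5, 0, 0], [0, 0, 0]]]}}

```text
clock: 17.8
position: [0.5867, 0.1999, 0.1252]
ee_rot: [2.208, 2.235, 0.003]
force: [0.5, 0.2, -1.9]
width: 0.189
gripper_force: 57.9
```

Run:
```python
from h import *
rep()
```

```text
17.8 tcp [0.5867 0.1999 0.1252] lip [0.5887 0.0305 0.1093] scoopx [ 0.012 -1.    -0.001] y [1.    0.012 0.001] F [ 0.47  0.2  -1.94] [-0.7   0.54  0.42  1.73 -0.27  0.92 -0.16] 57.9
```

{"method": "send_rows", "body": {"increments": [[0, [2, -0.8, 0], [0, 0, 0]], [0, [2, -0.9, 0.5], [0, 0, 0]], [0, [1, -0.7, 1.5], [0, 0, 0]], [0, [0, -0.3, 2], [0, 0, 0]], [0, [0, 0, 2], [0, 0, 0]]]}}

```text
clock: 18.3
position: [0.5587, 0.2496, 0.0648]
ee_rot: [-2.206, -2.236, -0.004]
force: [-0.3, 0.0, -2.3]
width: 0.195
gripper_force: 57.9
```

{"method": "send_rows", "body": {"increments": [[0, [0, 0, 1.7], [0, 0, 0]], [0, [0, 0, 1.2], [0, 0, 0]], [0, [0, 0, 0.7], [0, 0, 0]], [0, [0, 0, 0.3], [0, 0, 0]], [0, [0, 0, 0], [0, 0, 0]]]}}

```text
clock: 18.8
position: [0.5601, 0.2472, 0.0263]
ee_rot: [2.211, 2.232, 0.003]
force: [1.0, -1.0, -0.3]
width: 0.189
gripper_force: 57.9
```

Run:
```python
from h import *
rep()
```

```text
18.8 tcp [0.5601 0.2472 0.0263] lip [0.5618 0.0777 0.0104] scoopx [ 0.01  -1.    -0.001] y [1.    0.01  0.001] F [ 1.01 -1.04 -0.29] [-0.74  0.66  0.36  1.82 -0.33  0.72 -0.19] 57.9
```

{"method": "send_rows", "body": {"increments": [[0, [0, 0, 0.2], [0, 0, 0]], [0, [0, 0, 0.2], [0, 0, 0]], [0, [0, 0, 0.1], [0, 0, 0]], [0, [0, 0, 0], [0, 0, 0]], [0, [0, 0, 0], [0, 0, 0]]]}}

```text
clock: 19.3
position: [0.5601, 0.247, 0.0212]
ee_rot: [2.211, 2.232, 0.002]
force: [-0.3, 0.4, -1.6]
width: 0.191
gripper_force: 57.9
```

{"method": "send_rows", "body": {"increments": [[0, [0, 0, 0.05], [0, 0, 0]], [0, [0, 0, 0], [0, 0, 0]]]}}

```text
clock: 19.5
position: [0.5601, 0.2471, 0.0208]
ee_rot: [2.211, 2.232, 0.003]
force: [-0.4, -0.2, -0.1]
width: 0.196
gripper_force: 57.9
```

{"method": "send_rows", "body": {"increments": [[0, [0, 0, 0.05], [0, 0, 0]], [0, [0, 0, 0], [0, 0, 0]]]}}

```text
clock: 19.7
position: [0.5602, 0.2471, 0.0204]
ee_rot: [2.211, 2.232, 0.003]
force: [-1.1, -0.2, 2.5]
width: 0.193
gripper_force: 57.9
```

The scoop is on the table. I'll release and rise.

{"method": "send_rows", "body": {"increments": [[2.2, [0, 0, 0], [0, 0, 0]], [3, [0, 0, 0], [0, 0, 0]], [4, [0, 0, 0], [0, 0, 0]], [4.5, [0, 0, 0], [0, 0, 0]], [4.5, [0, 0, 0], [0, 0, 0]]], "force": 10}}

```text
clock: 20.2
position: [0.56, 0.2469, 0.0201]
ee_rot: [2.211, 2.232, 0.002]
force: [-0.2, 0.5, 0.1]
width: 0.482
gripper_force: 0.0
```

{"method": "send_rows", "body": {"increments": [[4.5, [0, 0, -1], [0, 0, 0]], [4.5, [0, 0, -2], [0, 0, 0]], [4.5, [0, 0, -3], [0, 0, 0]], [4.5, [0, 0, -4], [0, 0, 0]], [4.5, [0, 0, -4], [0, 0, 0]]]}}

```text
clock: 20.7
position: [0.5596, 0.2465, 0.1621]
ee_rot: [2.211, 2.231, 0.002]
force: [0.6, 1.3, 0.5]
width: 0.49
gripper_force: 0.0
```

{"method": "send_rows", "body": {"increments": [[4.5, [4, 0, -2], [0, 0, 0]], [4.5, [4, 0, -2], [0, 0, 0]], [4.5, [4, 0, 0], [0, 0, 0]], [4.5, [3, 0, 0], [0, 0, 0]], [4.5, [0, 0, 0], [0, 0, 0]]]}}

```text
clock: 21.2
position: [0.5562, 0.4029, 0.2005]
ee_rot: [-2.202, -2.238, -0.004]
force: [-0.9, 0.2, 0.3]
width: 0.491
gripper_force: 0.0
```

Run:
```python
from h import *
rep()
a=arm.get_image("top")[:,:,::-1];cv2.imwrite("pics/top6.png",a)
b=arm.get_image("side")[:,:,::-1][130:370,160:480]
cv2.imwrite("pics/m6.png",np.vstack([cv2.resize(a[120:340,150:470],(436,300)),cv2.resize(b,(436,300))]))
```

```text
21.2 tcp [0.5562 0.4029 0.2005] lip [0.559  0.2335 0.1841] scoopx [ 0.016 -1.    -0.004] y [1.    0.016 0.   ] F [-0.93  0.24  0.29] [-0.97  0.58  0.43  1.46 -0.25  1.15 -0.48] 0.0
```

View pics/m6.png

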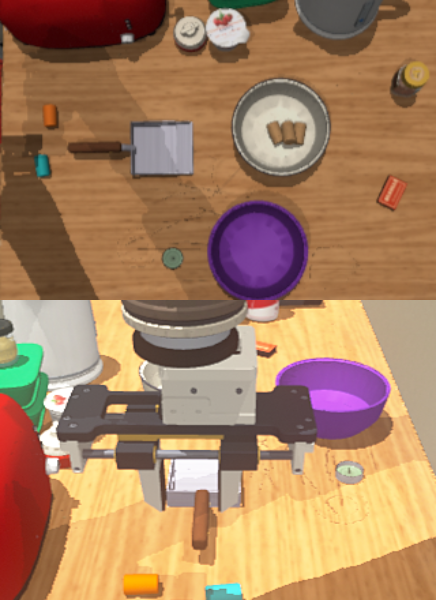

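The final view shows all three corks in the cream bowl at (275–300,132). The empty scoop is flat at (160,148), the gripper is clear and the bystanders haven't moved. I'll sign off.

```bash
python3 -c "
from cell import arm
print(arm.sign_off())"
```

```text
the job is handed in; nothing more can be done
None
```

The job is handed in at about 21 s: the lip rested on the rim for about 1.5 s at roughly 3–5 N, all three corks are in the cream bowl, the empty scoop is released flat on the table, and the bowl and the other things look undisturbed.

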